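Lean the microscope's touch tablet against the power supply

ROBOT

A 6-joint arm with a two-finger parallel gripper is mounted at the origin on the work surface. World frame = base frame: x ahead of the robot, y to its left, z up, the work surface at z = 0. Lengths are in m, angles in rad, forces in N, time in s.
With the tool pointing down it reaches from about 0.275 to 1 m from the base axis. Payload 8.4 kg.
Tool frame: the origin (TCP) lies on the centre line of the jaws, within the pads' length; the fingertips stand 17 mm ahead of it and the grasp point (between the pads) lies 2 mm behind it (bot.tcp_to_tips is the z of the fingertips in the tool frame, in m); z points along the fingers, y is the line along which they close (so a half turn about z gives the same grasp; the last joint's range is limited). The gripper opens to 85 mm and grips with 20 to 120 N. Pads are 22 mm wide; open, the fingers measure 114 mm over their backs; the gripper's body (76 mm by 85 mm) begins 54 mm behind the grasp point. The pads swing forward as they close: fully open they stand 13 mm farther back than shut.
Start: joints at [1.119, 0.353, 1.633, -0, 1.155, -0.002], TCP at [0.272, 0.563, 0.248] pointing down, gripper open.
Joint ranges: [-2.63, 2.63], [-0.92, 2.1], [0.06, 2.66], [-1.3, 4.44], [0, 2.69], [-3.02, 3.02]. Speed limits (rad/s): [2.22, 2.22, 2.79, 3.14, 3.14, 3.14].

INTERFACE

Orientations are given as a unit quaternion [x, y, z, w].
In Python, from workcell import bot, hand, kinematics, get_obs, vision, hand_in gives the robot as it stands. The module is installed in compiled form; this text tells all that it offers. Calls block until the motion is done:
- bot.reach(position, orientation): joint-space move of the TCP to a pose.
- bot.servo_line(position, ori=None, velocity=0.15): straight line of the TCP; ori=None keeps the orientation; velocity is the mean speed in m/s.
- bot.goto_joints(angles): joint-space move.
- hand.move_gripper(opening, strength=None): finger opening in m; strength is the grip in N (None keeps the last); returns when the fingers have stopped.
- bot.dwell(seconds).
- kinematics.solve_ik(position, orientation): joint angles nearest the present ones, or None.
- get_obs(): the state.
- vision.read_camera(name): name is "scene" or "top"; returns a dict with "frame" (420x560x3 uint8, red, green, blue), "intrinsics" (3x3 intrinsics, pixels), "dist" ([k1, k2, p1, p2, k3] as OpenCV has them; the pictures are not rectified), "view" (4x4, takes a point from world to camera coordinates). Camera axes: x right, y down, z forward; pixel columns grow to the right and rows downward; lengths in m; the calibration is good to about 2 mm. A picture is of the moment at which its call begins. There is no depth.
A pose or a line that the arm cannot do raises bot.IKError and nothing moves.
- hand_in(): hands the job in; it is judged then, once.
The state is a dict: "time_s": time; "joint_pos": joint angles; "joint_vel": joint speeds; "joint_efforts": joint torques, N m; "position": TCP position; "orientation": TCP orientation; "wrist_force": force on the tool from outside, world axes, zero at the start; "ft_torque": the same for the moment, N m; "gripper_width": finger opening in m; "grip_force": force on a finger pad.
Only numpy, scipy, OpenCV 4.12 (cv2) and the standard library are available. Lean on these libraries where they do the work, as an engineer would, in place of code of your own. Each camera call takes 0.05 s, during which the arm holds its last target. There are 200 camera calls.

TASK

Lift the microscope's touch tablet (the taller, wider of the two slabs) out of the desk rack and lean it, tipped back about 20 degrees from upright, against the front of the white power supply. Its bottom edge must stand on the bench and its screen must face out, away from the supply; keep it square to that front and centred on it. Leave the small spare panel in the rack and the notebook on top of the supply where they are.

Things in the scene. Friction and masses are not known exactly. Their poses are not given: they have to be found in the camera images.
- tablet: Touch tablet: rigid grey slab with a dark screen on one side, 14 mm thick (its x), 160 mm wide (y), 190 mm tall (z), about 0.45 kg. Starts upright in one of the two slots of the rack, its bottom 10 mm above the bench. Origin: centre of its bottom face; x points out of the screen, z to its top edge. Grasp it across the thickness at the top edge and draw it straight up.
- supply: White power supply, fixed box 180 mm deep (x), 270 wide (y), 95 high. Origin: centre of its underside, on the bench (z = 0). Its front, the flat face 90 mm along +x, has a black rocker switch and looks away from the robot; the bench before it is clear. The tablet's back rests on the front's top edge: at 20 degrees its back bottom edge stands 35 mm out from the front.
- panel: Bystander: plain grey spare panel in the rack's other slot, 14 mm thick (x), 110 wide (y), 120 tall (z), no screen. Origin: centre of its bottom face. The rack: black, fixed, base 150 x 170 mm, two parallel slots 18 mm wide and 75 mm apart, floor 10 mm and walls 50 mm above the bench.
- notebook: Bystander: orange pocket notebook, 105 x 148 x 10 mm, lying loose on top of the supply, set back about 70 mm from its front edge. Origin: centre of its underside.
There are look-alikes about, which are no part of the job. Leave any green, pink or yellow look-alike of the tablet alone.

How it is judged:
At the end, for the whole second after the job is handed in: Tablet at rest against the supply's front, bottom edge on the bench (12 mm), tipped back 10 to 32 degrees, screen outward, bottom centred within 30 mm on the front and square within 11 degrees; spare panel and notebook within 30 mm of their starts (angle between tablet's own z axis and vertical between 0.17 and 0.56 rad and z of tablet in the frame of supply between -0.01 and 0.012 m and x of tablet in the frame of supply between 0.1 and 0.17 m and y of tablet in the frame of supply between -0.03 and 0.03 m and angle between the y axis of tablet and the y axis of supply, either way round below 0.2 rad and x of supply in the frame of tablet below 0 m and contact force between tablet and supply above 0.1 N and linear speed of tablet below 0.03 m/s and angular speed of tablet below 0.2 rad/s and distance of each of panel, notebook from where it was at the start of the episode below 0.03 m); the robot touches nothing.
It fails at once if the spare panel is taken out of place (moved more than 30 mm) (distance of panel from where it was at the start of the episode above 0.03 m).
It fails at once if the notebook is pushed more than 30 mm (distance of notebook from where it was at the start of the episode above 0.03 m).
It also fails if it takes over 38 s, if anything falls off the work surface, if the arm or the gripper's body presses on something with over 40 N, if the wrist force passes 120 N, or if a joint passes its speed limit or range.

## Working session

There is one attempt and no reset: what is moved stays moved. The work goes in short steps, each a Python script; the robot and the scene stay as the last script left them, time stands still between calls to the robot, and variables do not carry over. Pictures are saved under pics/ and viewed, at most 10 in all, crops included, and the job is handed in when it is done.

```bash
mkdir -p pics
python3 - <<'E'
from workcell import vision,get_obs
import cv2,pickle,numpy as np
np.set_printoptions(precision=4,suppress=True)
for n in("scene","top"):
    d=vision.read_camera(n); pickle.dump(d,open(n+".pkl","wb"))
    cv2.imwrite(f"pics/{n}.png",d["frame"][:,:,::-1])
    print(n,d["intrinsics"],d["dist"],d["view"])
o=get_obs();print(o["time_s"],o["orientation"],o["gripper_width"])
E
```

```text
scene [[405.2909   0.     280.2189]
 [  0.     405.2909 210.2004]
 [  0.       0.       1.    ]] [-0.0722  0.      0.      0.      0.    ] [[-0.8147  0.5796  0.0214  0.4125]
 [ 0.2898  0.4388 -0.8506 -0.0248]
 [-0.5023 -0.6867 -0.5254  1.2375]
 [ 0.      0.      0.      1.    ]]
top [[392.3548   0.     283.7703]
 [  0.     392.3548 209.3063]
 [  0.       0.       1.    ]] [-0.0648  0.      0.      0.      0.    ] [[ 0.0241 -0.9997  0.0065 -0.0926]
 [-0.9915 -0.0247 -0.1274  0.487 ]
 [ 0.1276 -0.0034 -0.9918  0.8403]
 [ 0.      0.      0.      1.    ]]
0.1 [ 0.223   0.9748 -0.0006 -0.0001] 0.085352569842527
```

View pics/scene.png

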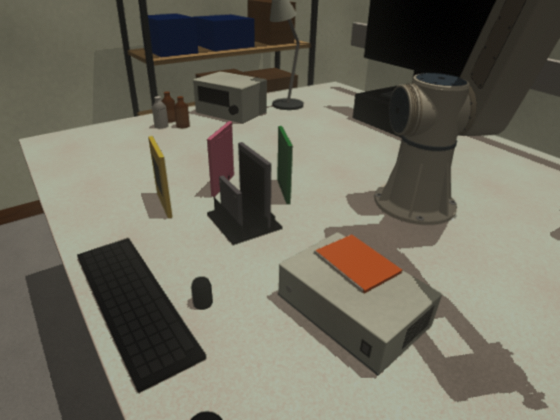

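View pics/top.png

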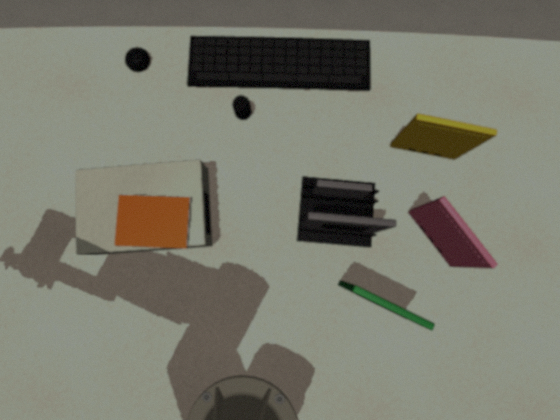

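Scene shows the rack at (245,190) and the supply at (355,295), with a switch near (366,348). Top shows the rack slabs at (345,186) and (350,218), and the supply at (77–212,160–253). Enlarging both to confirm which slab is the tablet and which way its screen faces.

Run:
```python
import cv2,pickle,numpy as np
s=pickle.load(open("scene.pkl","rb"))["frame"][:,:,::-1];t=pickle.load(open("top.pkl","rb"))["frame"][:,:,::-1]
def up(i,x,y,w,h,k):
    c=cv2.resize(i[y:y+h,x:x+w],None,fx=k,fy=k,interpolation=cv2.INTER_CUBIC)
    return np.clip(255*(c/255.)**.6,0,255).astype(np.uint8)
cv2.imwrite("pics/c1.png",np.hstack([up(s,195,130,100,120,4),up(t,290,165,100,120,4)]) )
cv2.imwrite("pics/c2.png",np.hstack([up(s,270,230,175,140,2.2),up(t,65,150,160,140,2.2)]) )
```

```text
(no output)
```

View pics/c1.png

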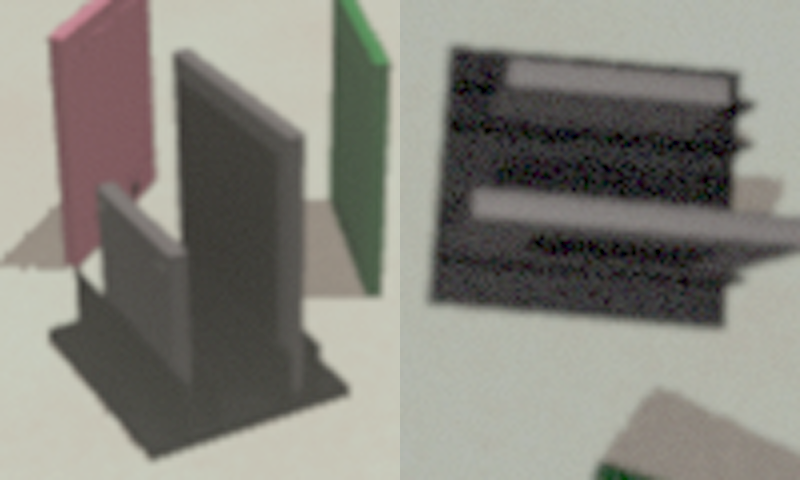

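View pics/c2.png

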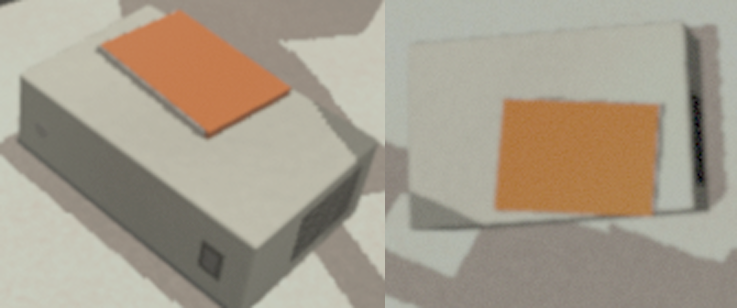

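Candidates for the tablet: rack slab A at scene (255,185), top (350,218); rack slab B at scene (230,200), top (345,186); and the yellow, pink and green look-alikes. A fits: it is grey, in the rack, and the taller and wider of the two. B is the panel. The crop doesn't settle whether A's visible +x face is the screen, so I'll compare brightness while measuring.

```bash
cat > h.py <<'E'
import numpy as np,cv2,pickle
np.set_printoptions(precision=4,suppress=True)
def ray(d,px,z):
    px=np.atleast_2d(np.array(px,float))
    n=cv2.undistortPoints(px[:,None],d["intrinsics"],np.array(d["dist"]))[:,0]
    R,t=d["view"][:3,:3],d["view"][:3,3]; c=-R.T@t
    v=np.c_[n,np.ones(len(n))]@R
    return c+v*((z-c[2])/v[:,2])[:,None]
def proj(d,P):
    R=d["view"][:3,:3]
    return cv2.projectPoints(np.atleast_2d(P).astype(float),cv2.Rodrigues(R)[0],d["view"][:3,3],d["intrinsics"],np.array(d["dist"]))[0][:,0]
E
python3 - <<'E'
from h import *
t=pickle.load(open("top.pkl","rb"));s=pickle.load(open("scene.pkl","rb"))
g=t["frame"].astype(int)
for x in(325,345,365,380):print(x,[tuple(v) for v in g[206:232:1,x]][4:24:1] if x==365 else g[206:232,x].sum(1)//3)
print("scene rows")
gs=s["frame"].astype(int).mean(2).astype(int)
for y in (165,175,185,195,205):print(y,gs[y,234:276])
print("panel",gs[190:200,225:238:3])
# tablet top edge
m=np.zeros(g.shape[:2],np.uint8);G=g.mean(2);m[205:235,300:402]=((G[205:235,300:402]>88)&(G[205:235,300:402]<150))*255
n,l,st,_=cv2.connectedComponentsWithStats(m);i=1+np.argmax(st[1:,4]);print(st[i])
b=cv2.boxPoints(cv2.minAreaRect(np.argwhere(l==i)[:,::-1].astype(np.float32)));print(b);print(ray(t,b,.2))
sc=[[76.5,168.5],[201.5,160],[212,245],[77,253.5]]
# supply: from crop, (65,150)+c/2.2
print("supply rough")
c=np.array([[411-385,42],[684-385,22],[694-385,210],[411-385,228]])/2.2+[65,150]
P=ray(t,c,.095);print(c,P,[np.linalg.norm(P[k]-P[(k+1)%4]) for k in range(4)])
c2=np.array([[22,75],[255,248],[376,145]])/2.2+[270,230]
P2=ray(s,c2,.095);print(P2,np.linalg.norm(P2[1]-P2[0]))
# scene tablet top edge corners at z=.2
c3=np.array([[176,55],[280,138],[303,132]])/4+[195,130];print(ray(s,c3,.2))
cv2.imwrite("pics/c3.png",np.clip(cv2.resize(s["frame"][140:235,205:290,::-1],None,fx=6,fy=6,interpolation=cv2.INTER_CUBIC)*2.2,0,255).astype(np.uint8))
E
```

```text
325 [ 8 14  8  4 12 14 23 50 61 78 80 84 85 77 60 43 29 16  0 10  1 11 16 21
 20 15]
345 [ 5 11  3  6  0  9  1  2 23 47 68 76 83 85 82 73 56 38 27 16 13  7  1  8
 19 19]
365 [(np.int64(10), np.int64(2), np.int64(7)), (np.int64(15), np.int64(14), np.int64(14)), (np.int64(13), np.int64(11), np.int64(6)), (np.int64(4), np.int64(11), np.int64(6)), (np.int64(2), np.int64(9), np.int64(9)), (np.int64(16), np.int64(12), np.int64(15)), (np.int64(31), np.int64(26), np.int64(28)), (np.int64(57), np.int64(54), np.int64(52)), (np.int64(72), np.int64(67), np.int64(67)), (np.int64(81), np.int64(77), np.int64(74)), (np.int64(84), np.int64(78), np.int64(79)), (np.int64(82), np.int64(78), np.int64(74)), (np.int64(82), np.int64(76), np.int64(74)), (np.int64(67), np.int64(64), np.int64(63)), (np.int64(59), np.int64(54), np.int64(54)), (np.int64(40), np.int64(36), np.int64(34)), (np.int64(22), np.int64(22), np.int64(22)), (np.int64(18), np.int64(18), np.int64(20)), (np.int64(11), np.int64(14), np.int64(12)), (np.int64(16), np.int64(14), np.int64(10))]
380 [140 135 122 103  88  88  88  88  89  87  87  80 
[... 1077 characters left out ...]
6 37 36 36 37]]
[374 205  28  30 565]
[[374. 205.]
 [401. 205.]
 [401. 234.]
 [374. 234.]]
[[ 0.4793 -0.2423  0.2   ]
 [ 0.4806 -0.2915  0.2   ]
 [ 0.4282 -0.2908  0.2   ]
 [ 0.4271 -0.242   0.2   ]]
supply rough
[[ 76.8182 169.0909]
 [200.9091 160.    ]
 [205.4545 245.4545]
 [ 76.8182 253.6364]] [[0.556  0.3603 0.095 ]
 [0.5809 0.0959 0.095 ]
 [0.4027 0.0773 0.095 ]
 [0.3782 0.3439 0.095 ]] [np.float64(0.26564925855650723), np.float64(0.1791234203816713), np.float64(0.2677189733911097), np.float64(0.17853310196334238)]
[[0.5839 0.1047 0.095 ]
 [0.5576 0.3672 0.095 ]
 [0.3881 0.3519 0.095 ]] 0.26388709383375636
[[ 0.4589 -0.2649  0.2   ]
 [ 0.4721 -0.1188  0.2   ]
 [ 0.4557 -0.1183  0.2   ]]
```

View pics/c3.png

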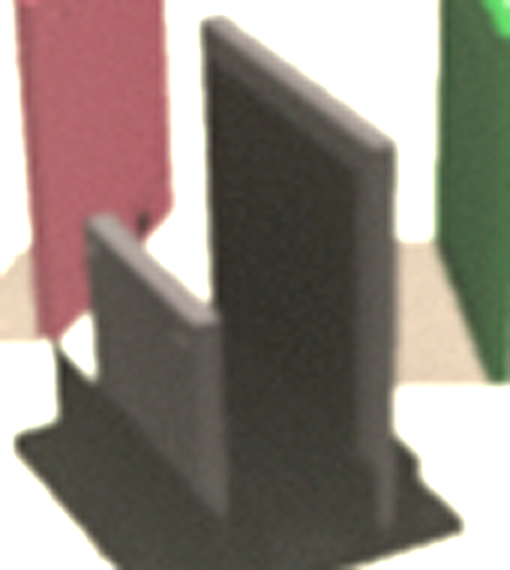

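Run:
```python
from h import *
t=pickle.load(open("top.pkl","rb"));s=pickle.load(open("scene.pkl","rb"))
gt=cv2.cvtColor(t["frame"],cv2.COLOR_RGB2GRAY).astype(np.float32);gs=cv2.cvtColor(s["frame"],cv2.COLOR_RGB2GRAY).astype(np.float32)
# half-maximum edge rows of top face of tablet / panel in top view
def fit(r0,r1,cols):
    U=[];L=[]
    for x in cols:
        p=gt[r0:r1,x];k=p.argmax() if 0 else np.argmax(np.convolve(p,np.ones(5),'same'));h=p[k]*.55
        a=k
        while p[a]>h:a-=1
        b=k
        while p[b]>h:b+=1
        U.append(r0+a+(h-p[a])/(p[a+1]-p[a]));L.append(r0+b-(h-p[b])/(p[b-1]-p[b]))
    return np.polyfit(cols,U,1),np.polyfit(cols,L,1)
for nm,r,cols,z in(("tab",(206,232),np.arange(318,370,3),.2),("pan",(178,198),np.arange(324,366,3),.13)):
    u,l=fit(*r,cols)
    x=np.array([cols[0],cols[-1]])
    A=ray(t,np.c_[x,np.polyval(u,x)],z);B=ray(t,np.c_[x,np.polyval(l,x)],z)
    print(nm,u,l,A,B,"yaw",np.arctan2(-(A[0]-A[1])[0],(A[0]-A[1])[1]),np.arctan2(-(B[0]-B[1])[0],(B[0]-B[1])[1]))
# ends of tablet top along centreline row
u,l=fit(206,232,np.arange(318,370,3));m=(u+l)/2
for a,b in((300,316),(386,402)):
    xs=np.arange(a,b);print(xs[0],cv2.remap(gt,xs.astype(np.float32)[None],np.polyval(m,xs).astype(np.float32)[None],1).astype(int))
# profile below top edge, averaged along edge, tablet & panel, & overhang part of tablet
for n,f,x in(("tab",l,np.arange(318,368)),("tab overhang",l,np.arange(380,392)),("pan",fit(178,198,np.arange(324,366,3))[1],np.arange(324,366))):
    print(n,[int(cv2.remap(gt,x.astype(np.float32)[None],(np.polyval(f,x)+k).astype(np.float32)[None],1).mean()) for k in range(-7,14)])
# +x face in scene: frame from scene corners
c=ray(s,np.array([[176,62],[280,144]])/4+[195,130],.2);e=(c[1]-c[0])/np.linalg.norm(c[1]-c[0])
print("face",c,np.linalg.norm(c[1]-c[0]))
for dz in range(-4,60,2):
    P=np.array([c.mean(0)+e*w+[0,0,-dz/1000] for w in np.linspace(-.05,.05,40)]);q=proj(s,P).astype(np.float32)
    print(dz,int(cv2.remap(gs,q[None,:,0],q[None,:,1],1).mean()),end="; ")
```

```text
tab [  0.0871 184.6808] [  0.0957 189.4772] [[ 0.4635 -0.1414  0.2   ]
 [ 0.4577 -0.2331  0.2   ]] [[ 0.4499 -0.1416  0.2   ]
 [ 0.4433 -0.2331  0.2   ]] yaw -0.06264615591056706 -0.07155679526531974
pan [ -0.0109 181.2624] [ -0.2096 257.3365] [[ 0.5419 -0.1589  0.13  ]
 [ 0.5449 -0.2371  0.13  ]] [[ 0.5183 -0.1592  0.13  ]
 [ 0.5369 -0.237   0.13  ]] yaw 0.03817001349174205 0.23475378791819285
300 [[32 17 22 19  5 16 25 38 59 73 84 86 84 86 87 86]]
386 [[ 79  78  74  79  75  77  75  80  79  87 111 133 142 145 142 143]]
tab [59, 73, 79, 82, 83, 78, 65, 46, 31, 22, 15, 10, 8, 10, 13, 18, 17, 13, 12, 14, 18]
tab overhang [78, 73, 75, 77, 77, 72, 59, 49, 55, 72, 96, 117, 132, 139, 142, 142, 141, 141, 140, 139, 139]
pan [110, 105, 101, 96, 89, 81, 72, 64, 58, 54, 53, 49, 45, 41, 35, 30, 24, 20, 18, 19, 18]
face [[ 0.465  -0.2544  0.2   ]
 [ 0.4768 -0.1119  0.2   ]] 0.14305840237242937
-4 43; -2 38; 0 37; 2 36; 4 36; 6 34; 8 32; 10 29; 12 27; 14 26; 16 25; 18 25; 20 25; 22 25; 24 25; 26 25; 28 25; 30 25; 32 25; 34 25; 36 25; 38 25; 40 25; 42 24; 44 24; 46 24; 48 24; 50 24; 52 24; 54 24; 56 24; 58 24;
```

Run:
```python
from h import *
t=pickle.load(open("top.pkl","rb"))
c=t["frame"][172:252,295:405,::-1]
cv2.imwrite("pics/c4.png",np.clip(cv2.resize(c,None,fx=7,fy=7,interpolation=cv2.INTER_CUBIC)*2.5,0,255).astype(np.uint8))
g=t["frame"].astype(int).mean(2).astype(int)
for x in(325,340,355,368,376,384,388):print(x,"pan",g[178:202,x],"tab",g[208:236,x])
```

```text
325 pan [82 50 52 73 76 84 80 80 65 44 31 25 26 29 27 31 28 30 15  7  5 13  5 18] tab [ 8  4 12 14 23 50 61 78 80 84 85 77 60 43 29 16  0 10  1 11 16 21 20 15
  7 11 24 21]
340 pan [125  97  56  50  69  77  84  77  80  71  53  37  29  25  30  29  30  21
  23  19  14  13  10   8] tab [ 8 11  7  8 12 20 37 62 76 82 82 83 80 64 43 30 22 12 19  0  0  9 12 21
 15 19  7 17]
355 pan [138 135 116  78  47  57  69  79  81  81  75  61  39  22  29  27  30  26
  27  24  19   8   4   2] tab [12 14  8 11  2  7 14 27 50 69 72 79 85 82 69 51 41 22 12  8  8  6  2 16
 20 13 12  8]
368 pan [140 141 137 117  76  46  51  70  73  78  76  76  65  47  22  23  20  10
  17  12  17  17   2   2] tab [11  4 18 14  8  9 12 14 27 45 64 75 75 77 77 71 55 41 23 22 15 23 22 27
 21 18 18  9]
376 pan [143 140 141 142 134 132 126 131 130 132 115  92  55  36  49  86 119 135
 134 126 108  85  59  52] tab [123 104  89  89  90  91  88  86  85  76  69  69  77  77  81  76  67  46
  35  28  25  31  32  55  87 105 106 110]
384 pan [138 143 142 140 139 140 141 142 141 141 141 140 141 141 139 139 139 140
 140 140 138 141 139 140] tab [134 118 104  97  94  97 101 113 122 122 104  83  73  72  76  80  75  62
  38  30  37  69 103 127 140 139 140 138]
388 pan [141 141 140 141 140 141 140 142 141 139 141 142 142 143 141 142 141 140
 137 140 141 140 139 140] tab [139 140 140 139 138 141 139 140 138 131 119  89  71  74  74  74  78  68
  51  54  78 112 132 137 141 140 141 138]
```

View pics/c4.png

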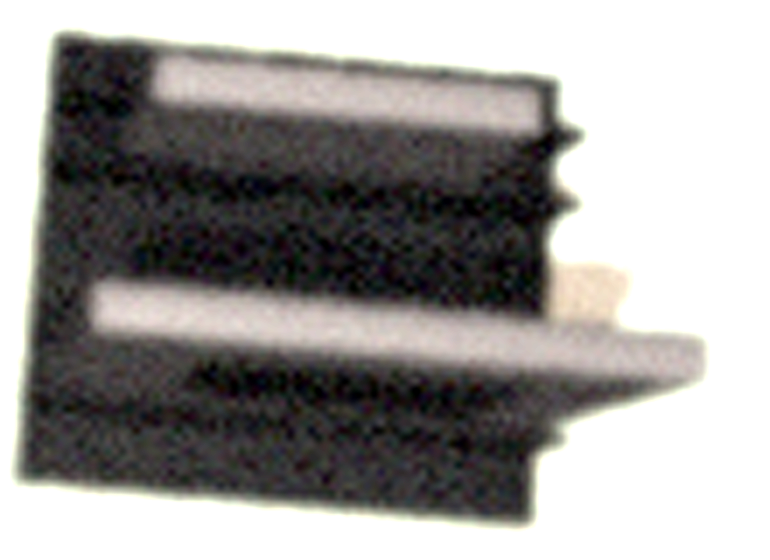

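Run:
```python
from h import *
t=pickle.load(open("top.pkl","rb"))["frame"];s=pickle.load(open("scene.pkl","rb"))["frame"]
f=lambda i,x,y,w,h:np.clip(cv2.resize(i[y:y+h,x:x+w,::-1],(390,290),interpolation=cv2.INTER_CUBIC)*1.7,0,255).astype(np.uint8)
cv2.imwrite("pics/c5.png",np.vstack([np.hstack([f(t,385,105,120,89),f(t,400,190,110,82)]),np.hstack([f(t,330,270,110,82),f(s,140,115,160,119)])]))
```

```text
(no output)
```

View pics/c5.png

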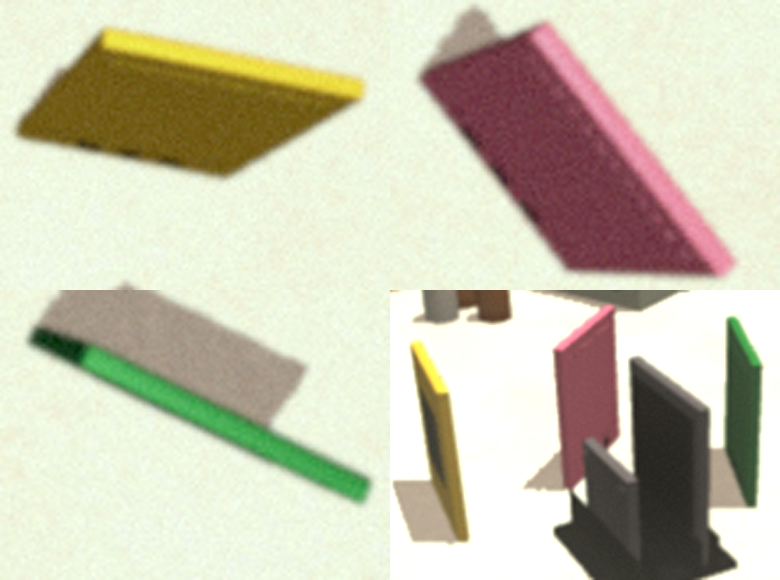

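Run:
```python
from h import *
t=pickle.load(open("top.pkl","rb"));s=pickle.load(open("scene.pkl","rb"))
G=lambda d:cv2.cvtColor(d["frame"],cv2.COLOR_RGB2GRAY).astype(np.float32)
def grid(d,c,e,zs,ws,z0):
    for z in zs:
        q=proj(d,np.array([c+e*w+[0,0,z-c[2]] for w in ws])).astype(np.float32)
        print("%.3f"%z,cv2.remap(G(d),q[None,:,0],q[None,:,1],1).astype(int)[0])
# tablet yaw -.067: width axis from -y to +y end
a=-.067;e=np.array([-np.sin(a),np.cos(a),0]);nx=np.array([np.cos(a),np.sin(a),0])
T=np.array([.4555,-.195,.2]);ws=np.arange(-.09,.091,.01)
print("top ends",ray(t,[[307.8,213.5],[396,222]],.2))
print("front in scene");grid(s,T+nx*.007+nx*.003,e,np.arange(.205,.05,-.01),ws,0)
print("back in top");grid(t,T-nx*.007,e,np.arange(.2,.03,-.02),ws,0)
# yellow: in scene right top corner (445,390)->px
def px(u,v):return [140+(u-390)*160/390,115+(v-290)*119/290]
P=ray(s,[px(413,350),px(445,393)],.19);B=ray(s,[px(466,540)],0);print("yellow",P,B)
L=np.linalg.norm(P[1]-P[0]);e=(P[1]-P[0])/L;grid(s,P.mean(0),e,np.arange(.19,-.001,-.01),np.arange(-.08,.081,.01)*L/.16,0)
```

```text
top ends [[ 0.461  -0.1232  0.2   ]
 [ 0.4495 -0.282   0.2   ]]
front in scene
0.205 [168 168 139  69  65  67  66  66  66  65  65  68  66  67  67  67  66  67
  52]
0.195 [168 152  70  35  37  37  36  36  37  36  37  36  36  36  36  37  37  39
  42]
0.185 [167 154  77  28  29  28  28  28  28  28  28  29  28  28  29  29  33  38
  40]
0.175 [167 151  71  25  24  25  25  25  25  25  25  25  25  26  25  26  32  38
  41]
0.165 [166 152  77  26  26  24  25  25  25  25  25  24  24  25  25  25  33  38
  42]
0.155 [165 150  72  25  25  25  24  26  24  25  24  24  25  25  25  26  32  38
  42]
0.145 [166 156  79  25  24  24  25  24  25  25  23  24  24  24  25  25  32  38
  41]
0.135 [167 155  70  25  24  24  23  24  24  23  24  24  24  24  24  25  32  38
  41]
0.125 [167 153  75  26  25  22  23  24  24  23  23  24  23  24  25  25  31  37
  41]
0.115 [167 151  69  25  24  24  23  23  23  22  24  24  23  24  24  26  32  38
  41]
0.105 [165 149  76  24  23  23  23  23  23  24  24  25  24  23  25  25  31  38
  41]
0.095 [165 150  71  24  23  23  22  23  24  23  23  24  24  25  25  25  32  38
  40]
0
[... 1737 characters left out ...]
40 46 54 58 63 68 70 71 72 74 80]
0.100 [61 46 38 37 37 38 42 46 53 60 64 68 70 71 72 71 80]
0.090 [61 40 39 37 37 37 40 47 54 58 63 68 69 71 73 74 79]
0.080 [63 46 39 37 38 39 42 46 52 59 64 67 71 71 72 71 80]
0.070 [59 43 39 38 38 38 40 47 52 59 63 68 69 72 72 74 80]
0.060 [61 47 40 39 39 39 41 47 53 58 63 68 70 72 72 72 80]
0.050 [65 49 48 45 43 43 45 48 54 59 63 68 69 71 72 74 80]
0.040 [71 60 54 54 52 51 53 54 60 62 64 67 71 72 71 72 81]
0.030 [72 65 60 59 60 59 62 61 62 62 65 66 70 71 72 73 79]
0.020 [71 63 62 62 62 62 62 61 62 62 64 67 71 71 73 72 81]
0.010 [75 72 71 68 66 64 63 62 61 62 65 68 69 70 72 71 90]
-0.000 [ 89  87  82  80  74  72  70  68  68  66  66  67  70  71  79 135 168]
```

Yes: the tablet's +x face is dark edge to edge with an 8 mm bezel (25 against 36), so it is the screen. The dark patch on the −x side is a partial back plate, and yellow shows the same patch. Measured tablet: 159 mm wide and 14 mm thick, which matches. The supply top measures 266 × 179 mm, also a match. Checking IK, then moving in and grasping.

```bash
cat >> h.py <<'E'
from scipy.spatial.transform import Rotation as Ro
Z=np.array([0,0,1.])
GZ=.170
def pose(yaw,tilt,origin,s,gz=GZ):
    "TCP pose for a tablet at origin with x axis heading yaw, tipped back tilt"
    n=np.array([np.cos(yaw),np.sin(yaw),0])
    zt=np.cos(tilt)*Z-np.sin(tilt)*n; xt=np.cos(tilt)*n+np.sin(tilt)*Z
    y=s*xt; z=-zt
    return np.asarray(origin)+gz*zt, Ro.from_matrix(np.c_[np.cross(y,z),y,z]).as_quat()
TY,T0=-.067,np.array([.4535,-.2026,.01])
SY,F=.096,np.array([.5695,.230,0]); SN=np.array([np.cos(SY),np.sin(SY),0]); TH=np.radians(20)
GOAL=F+.035*SN+.007*(np.cos(TH)*SN+np.sin(TH)*Z)
E
python3 - <<'E'
from h import *
from workcell import bot,hand,kinematics,get_obs
for s in(1,-1):
    for P in(pose(TY,0,T0,s),pose(TY,0,T0+.2*Z,s),pose(SY,0,GOAL+.2*Z,s),pose(SY,TH,GOAL+.15*Z,s),pose(SY,TH,GOAL,s)):
        j=kinematics.solve_ik(*P);print(s,P[0],j)
E
```

```text
1 [ 0.4535 -0.2026  0.18  ] [-0.4232  0.2374  1.9688 -0.      0.9353 -0.3562]
1 [ 0.4535 -0.2026  0.38  ] [-0.4232  0.0422  1.7293 -0.      1.37   -0.3562]
1 [0.6109 0.234  0.3724] [ 0.3635  0.3139  1.4163 -0.      1.4113  0.2675]
1 [0.553  0.2284 0.3121] [ 0.4546  0.1011  1.8574 -0.1589  0.861   0.4427]
1 [0.553  0.2284 0.1621] [ 0.4546  0.2867  2.0064 -0.2387  0.5324  0.5453]
-1 [ 0.4535 -0.2026  0.18  ] [-0.4232  0.2374  1.9688 -0.      0.9353  2.7854]
-1 [ 0.4535 -0.2026  0.38  ] [-0.4232  0.0422  1.7293 -0.      1.37    2.7854]
-1 [0.6109 0.234  0.3724] [ 0.3635  0.3139  1.4163 -0.      1.4113 -2.8741]
-1 [0.553  0.2284 0.3121] [ 0.4546  0.1011  1.8574 -0.1589  0.861  -2.6989]
-1 [0.553  0.2284 0.1621] [ 0.4546  0.2867  2.0064 -0.2387  0.5324 -2.5963]
```

Run:
```python
from h import *
from workcell import bot,hand,get_obs,vision
f=lambda m:(lambda o:print(m,round(o["time_s"],2),o["position"],o["wrist_force"],o["gripper_width"],o["grip_force"]))(get_obs())
p,q=pose(TY,0,T0,1)
bot.reach(p+.12*Z,q);f("pre")
bot.servo_line(p,velocity=.12);f("at")
hand.move_gripper(0,60);f("grip")
bot.servo_line(p+.03*Z,velocity=.08);f("up30")
bot.servo_line(p+.2*Z,velocity=.2);f("up")
a=[vision.read_camera(n)["frame"][:,:,::-1] for n in("scene","top")]
cv2.imwrite("pics/lift.png",np.hstack([cv2.resize(i,(400,300)) for i in a]))
```

```text
pre 2.88 [ 0.4538 -0.2021  0.3   ] [ 0.5666  0.2827 -0.2646] 0.08506424812053445 0.0
at 4.03 [ 0.454  -0.2028  0.1806] [ 0.2298  0.0714 -0.0964] 0.08557137814725917 0.0
grip 4.67 [ 0.4537 -0.2027  0.1802] [-0.7823  0.2946  2.4681] 0.01345958882900253 59.407421350479126
up30 5.2 [ 0.4533 -0.2025  0.2099] [ 0.2994  1.0807 -4.9372] 0.012939697544079485 58.50059151649475
up 6.2 [ 0.4529 -0.2023  0.3786] [-0.0322  0.3069 -5.7615] 0.013673434028579404 58.559110164642334
```

View pics/lift.png

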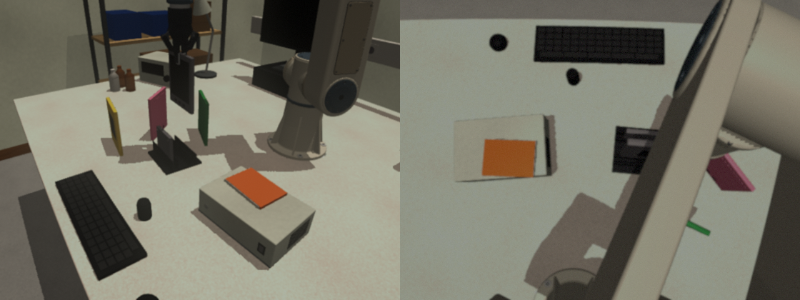

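The tablet is lifted clear of the rack, hanging straight at scene (181,80) in the picture. The panel is still in its slot at (165,143) and the notebook hasn't moved. Carrying it over, tilting it and placing it by feel.

Run:
```python
from h import *
from workcell import bot,hand,get_obs,vision
f=lambda m:(lambda o:print(m,round(o["time_s"],2),o["position"],o["wrist_force"],o["gripper_width"]))(get_obs())
off=.02*SN
bot.reach(*pose(SY,0,GOAL+off+.2*Z,1));f("over")
p,q=pose(SY,TH,GOAL+off,1)
bot.reach(p+.15*Z,q);f("tilt")
bot.servo_line(p+.02*Z,velocity=.12)
bot.servo_line(p+.006*Z,velocity=.05);bot.dwell(.3);f("low")
w0=get_obs()["wrist_force"]
d=0.
while d<.030:                       # slide in to the supply
    d+=.0025;bot.servo_line(p+.006*Z-d*SN,velocity=.03)
    if abs((get_obs()["wrist_force"]-w0)@SN)>4:break
f("in %.4f"%d)
w0=get_obs()["wrist_force"];h=.006
while h>-.008:                      # lower to the bench
    h-=.0015;bot.servo_line(p+h*Z-d*SN,velocity=.03)
    if (get_obs()["wrist_force"]-w0)[2]>5:break
f("down %.4f"%h)
a=[vision.read_camera(n)["frame"][:,:,::-1] for n in("scene","top")]
cv2.imwrite("pics/place.png",np.hstack([cv2.resize(i,(400,300)) for i in a]))
```

```text
over 8.03 [0.631  0.2346 0.3726] [ 0.3379  0.3298 -4.9342] 0.013204130010939643
tilt 8.62 [0.5727 0.2294 0.3129] [ 0.2457  0.4597 -3.4064] 0.013399746130090814
low 10.59 [0.5731 0.2304 0.1684] [-0.4666  0.2457 -4.4459] 0.013562526967028476
in 0.0250 13.09 [0.5501 0.2287 0.1695] [ 9.787  -0.3977 -5.7342] 0.01308975943732366
down 0.0030 13.59 [0.5508 0.2291 0.1674] [7.1701 0.1034 0.3103] 0.013198581194621445
```

View pics/place.png

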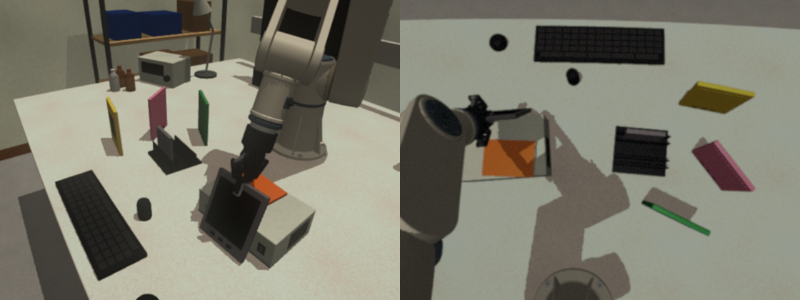

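The tablet is leaning against the front with its screen outward, at (235,220) in the picture. The vertical contact came about 4 mm early, probably friction on the supply, so I'll ease off slightly, lower to the bench and release.

Run:
```python
from h import *
from workcell import bot,hand,get_obs,vision
f=lambda m:(lambda o:print(m,round(o["time_s"],2),o["position"],o["wrist_force"],o["gripper_width"]))(get_obs())
p,q=pose(SY,TH,GOAL-.001*SN,1)
bot.servo_line(p+.004*Z,velocity=.03);bot.dwell(.3);f("off")
w0=get_obs()["wrist_force"];h=.004
while h>-.008:
    h-=.0015;bot.servo_line(p+h*Z,velocity=.03);bot.dwell(.05)
    if (get_obs()["wrist_force"]-w0)[2]>5:break
bot.dwell(.2);f("down %.4f"%h)
hand.move_gripper(.045,60);f("open")
bot.dwell(.3)
zt=np.cos(TH)*Z-np.sin(TH)*SN
o=np.array(get_obs()["position"])
bot.servo_line(o+.10*zt,velocity=.12);f("back")
bot.servo_line(o+.10*zt+.12*Z,velocity=.2)
bot.reach([.30,-.25,.45],pose(-.6,0,[0,0,0],1)[1]);f("clear")
a={}
for n in("scene","top"):
    a[n]=vision.read_camera(n);pickle.dump(a[n],open(n+"2.pkl","wb"))
x=cv2.resize(a["scene"]["frame"][210:400,240:460,::-1],(440,380),interpolation=2)
y=cv2.resize(a["top"]["frame"][100:290,50:230,::-1],(360,380),interpolation=2)
cv2.imwrite("pics/end.png",np.clip(np.hstack([x,y])*1.5,0,255).astype(np.uint8))
```

```text
off 14.28 [0.5522 0.2284 0.1663] [ 2.8648  0.4935 -1.9609] 0.013146089132262118
down -0.0020 15.68 [0.5534 0.2288 0.1619] [ 2.2136 -0.6434 11.0927] 0.013286762065927708
open 16.08 [0.5515 0.2282 0.1597] [-0.2724 -0.3718 -0.1681] 0.04518944706620781
back 17.37 [0.5177 0.2249 0.2534] [0.9606 0.0146 0.2635] 0.0450433939781759
clear 20.02 [ 0.3004 -0.2497  0.4497] [ 0.271  -0.0796  0.2855] 0.045111723255319015
```

View pics/end.png

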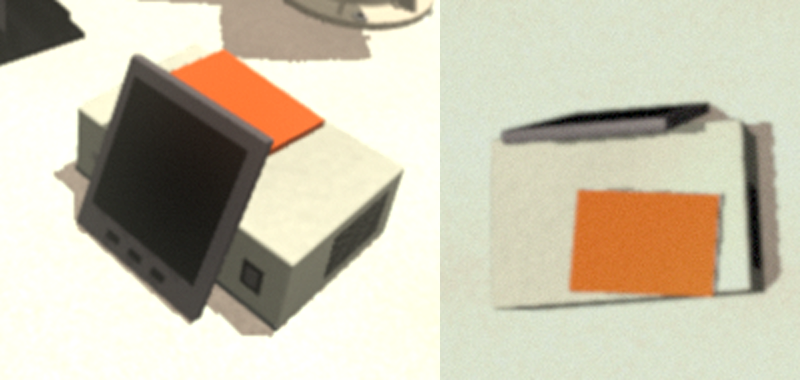

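Tablet leans with its screen out, bottom corners at crop (78,222) and (192,320). The notebook hasn't moved. Checking the numbers before handing in.

Run:
```python
from h import *
s=pickle.load(open("scene2.pkl","rb"));t=pickle.load(open("top2.pkl","rb"))
y=np.array([-SN[1],SN[0],0])
def loc(P):return np.c_[(P-F)@SN,(P-F)@y,P[:,2]]
print("bottom front",loc(ray(s,np.array([[78,223],[192,321]])/2+[240,210],.005)))
print("top front scene",loc(ray(s,np.array([[134,62],[266,152]])/2+[240,210],.183)))
print("top edge topcam back corners",loc(ray(t,np.array([[(503-440),142],[(665-440),130]])/2+[50,100],.18)))
for n,m in(("scene",s),("top",t)):
    o=pickle.load(open(n+".pkl","rb"))
    c=[]
    for d in(o,m):
        k=cv2.inRange(cv2.cvtColor(d["frame"],cv2.COLOR_RGB2HSV),(3,170,90),(17,255,255));M=cv2.moments(k,True);c+=[M["m10"]/M["m00"],M["m01"]/M["m00"]]
    print(n,"notebook",np.round(c,1), "rack diff",np.abs(m["frame"][175:196,312:370].astype(int)-o["frame"][175:196,312:370]).mean() if n=="top" else "")
```

```text
bottom front [[ 0.049  -0.0724  0.005 ]
 [ 0.0472  0.081   0.005 ]]
top front scene [[-0.0076 -0.0647  0.183 ]
 [-0.0042  0.0901  0.183 ]]
top edge topcam back corners [[-0.0287  0.0774  0.18  ]
 [-0.0289 -0.0782  0.18  ]]
scene notebook [359.4 261.9 364.3 258.1] rack diff 
top notebook [151.9 221.1 151.9 221.1] rack diff 3.6516146688560482
```

Bottom is about 4 mm off centre, square to the front and tipped about 17–20°. The notebook and panel haven't moved.

```bash
python3 -c "
from workcell import hand_in
print(hand_in())"
```

```text
the job is handed in; nothing more can be done
None
```

I leaned the tablet against the supply's front, screen out, tipped back about 17–20° and about 4 mm off centre, left the panel and notebook unmoved, and handed the job in at about 20 s; no verdict was returned.

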